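# Fold the spoon tin's flap over and tuck its tongue under the lip

## Robot

A 6-joint arm with a two-finger parallel gripper is mounted at the origin on the work surface. World frame = base frame: x ahead of the robot, y to its left, z up, the work surface at z = 0. Lengths are in m, angles in rad, forces in N, time in s.
With the tool pointing down it reaches from about 0.35 to 0.775 m from the base axis. Payload 7.3 kg.
Tool frame: the origin (TCP) lies midway between the tips of the shut fingers; the grasp point (between the pads) lies grasp_offset behind it (grasp_offset is the distance from the TCP to the grasp point, in m); z points along the fingers, y is the line along which they close (so a half turn about z gives the same grasp; the last joint's range is limited). The gripper opens to 92 mm and grips with 3 to 60 N. Pads are 19 mm wide; open, the fingers measure 130 mm over their backs; the gripper's body (75 mm by 190 mm) begins 47 mm behind the grasp point.
Start: joints at [1.128, 0.342, 1.524, -0, 1.275, -0.146], TCP at [0.154, 0.502, 0.227] pointing down, gripper open.
Joint ranges: [-2.53, 2.53], [-0.77, 2.02], [0.04, 2.7], [-1, 4.14], [0.28, 2.66], [-3.11, 3.11]. Speed limits (rad/s): [2.57, 2.57, 3.14, 3.14, 3.14, 3.14].

## Interface

Orientations are given as [roll, pitch, yaw] about the fixed x, y, z axes, in that order (R = Rz(yaw) Ry(pitch) Rx(roll)).
In Python, from cell import * gives the robot as it stands.
- The arm moves only by the tool step_arm, never from a script. Its argument "plan" is a list of rows, each a list of 5 numbers: the closure, from -1 (fully open) to 1 (shut), then the shift along the tool's x, y, z in m, then the turn about the tool's z in rad. In form: [[hand, x, y, z, twist], ...]. A call has 1 to 20 rows; each row is the pose to reach, as a shift and turn from the pose commanded when the call began, along the tool's axes at that moment; what a row does not reach only later rows make up. A row lasts 1/8 s, in which the tool goes at most 62.5 mm and 10.7 degrees, less where a joint would pass 70% of its speed; a pose out of reach is approached as far as the arm can. A call with a gripper value outside its range is refused whole. The fingers move at their own pace and stop on an object; "grip_force" is the grip in N (left out, the last holds). Time passes only in rows, so rows that repeat a pose let the fingers close. It gives the time, the measured TCP pose, the force, the opening and the grip force at its end, in the units of the state.
- observe(): the state, without advancing time (a new reading comes with each control period).
- read_camera(name): name is "scene" or "top"; returns a dict with "img" (480x640x3 uint8, red, green, blue), "range_z" (480x640 float32, m along the optical axis (not along the pixel's ray), 0 where there is no reading), "fx", "fy", "cx", "cy" (pixels), "k1" (the pictures are not rectified: a ray, as slopes to the right and down, at radius r is drawn at 1 + k1 r^2 times it, then the intrinsics apply), "R" (3x3) and "t" (3): a world point X has camera coordinates R X + t. Camera axes: x right, y down, z forward; pixel columns grow to the right and rows downward; lengths in m; the calibration is good to about 2 mm. A picture is of the moment at which its call begins.
- hand_in(): hands the job in; it is judged then, once.
The state is a dict: "time": time; "qpos": joint angles; "qvel": joint speeds; "joint_efforts": joint torques, N m; "tool_pos": TCP position; "tool_rot": TCP orientation; "contact_force": force on the tool from outside, world axes, zero at the start; "torque": the same for the moment, N m; "opening": finger opening in m; "grip_force": force on a finger pad.
Only numpy, scipy, OpenCV 4.12 (cv2) and the standard library are available. Lean on these libraries where they do the work, as an engineer would, in place of code of your own. Each camera call takes 0.05 s, during which the arm holds its last target. There are 200 camera calls.

## Task

Shut the open spoon tin by the tandoor against soot: with a fingertip fold its sprung flap down over the mouth and, keeping it pressed down, push it forward until its tongue is fully home beneath the lip, so that it stays shut by itself when you let go. Only push and press, gently: pinch nothing, lift nothing, and leave the other things on the ledge where they are.

Things in the scene. Friction and masses are not known exactly. Their poses are not given: they have to be found in the camera images.
- tin: Open steel spoon tin, 140 (x) x 116 (y) x 57 mm high, screwed down (cannot move). Origin: centre of its underside; z up; x points from the hinge side to the lip side, away from the robot within 0.5 rad. The flap's hinge axis runs along y at x = -62, z = 60 mm (joint flap_slide at 0). When the flap is shut its upper face lies at z = 62.5 mm
- flap_plate: The flap's steel plate. Origin on the hinge axis; x to the tongue, z normal to the outer face (up when shut, towards the robot when upright), y as the tin's. Plate 90 x 100 (y) x 3 mm, outer face at z = +2.5 mm; tongue 54 mm wide, 3 mm thick, x = 94 to 115 mm. Over 35 N of finger force, or gripping it by both faces, counts as pinching or forcing it
- flap_under: Stiffener sheet, 2 mm thick, on the inner face of the flap and its tongue (the face that looks down into the tin when shut). Origin on the hinge axis as body flap_plate. Nothing need touch it
- rib (a point): Foot of the hinge-side face of the thumb rib, mid-width, on the flap's outer face, 75 mm from the hinge axis. The rib runs straight across the flap, 92 mm wide (y), 6 mm thick (x = 75 to 81 mm of the plate), 8.5 mm proud of the face: something to push the shut flap forward by
- tongue_tip (a point): Middle of the tongue's free edge, 115 mm from the hinge axis
- lip_edge (a point): Middle of the retaining lip's free edge, at its underside, 67.5 mm above the ledge, at tin x = +60 mm. The lip is a shelf 5 mm thick and 76 mm wide (y), reaching from x = +60 to +80 mm, carried by an upstand at x = +74 to +80 mm. The flat tongue passes beneath with 5 mm of height to spare
- flap (a joint): Hinge angle, rad: 0 shut over the mouth, 1.57 upright, 1.9 the stop (leaning to the robot). Sprung open, with friction: starts at 1.35 to 1.7; folding takes about 2 N at the rib; let go before it is tucked it springs up again. Tucked, it rises against the lip to 0.03 to 0.06; on top of the lip it reads over 0.10
- flap_slide (a joint): Sliding of the flap with its hinge pin along the tin's +x, m: 0 drawn back, 0.018 home (stop). Needs about 4 N (friction) either way and stays where left. Starts at 0 to 0.003. The tongue tip reaches the lip's edge at 0.007: the flap must be down before that, then slid on
- belan: Wooden rolling pin, 310 mm long (its x), 38 mm thick, lying beside the tin on its -y side; leave it
- katori: Empty steel bowl, 84 mm wide, 38 mm high, beside the tin on its +y side; origin under its centre; leave it
- chimta: Steel roti tongs, 270 mm long (its x), 14 mm high, lying beyond the rolling pin; leave them
- tumbler: Steel tumbler, 66 mm wide, 95 mm high, beyond the bowl; leave it
- casserole: Closed green plastic casserole, 228 mm wide, 128 mm high, at the left end of the ledge; leave it
- jar: Glass jar, 76 mm wide, 110 mm high, at the right end of the ledge; leave it
Not all that is in view belongs to the job. Leave any orange or purple look-alike of the tin alone.

How it is judged:
At the end, for the whole second after the job is handed in: The flap lies shut (hinge under 0.085 rad) and at rest, slid at least 14 of its 18 mm home, its tongue at least 6 mm in beneath the lip and below the lip's top (tip under 69 mm above the ledge), and no other thing has been moved by 30 mm (value of joint flap below 0.085 rad and value of joint flap_slide above 0.014 m and x of tongue_tip in the frame of tin above 0.066 m and z of tongue_tip in the frame of tin below 0.069 m and velocity of joint flap between -0.05 and 0.05 rad/s and distance of each of belan, katori, chimta, tumbler, casserole, jar from where it was at the start of the episode below 0.03 m); the robot touches nothing.
It fails at once if the flap is pinched between fingers on its two faces (contact force between the fingers and flap_plate above 3 N and contact force between the fingers and flap_under above 3 N).
It fails at once if the flap is gripped or forced with more than 35 N (contact force between the fingers and flap_plate above 35 N).
It fails at once if another thing on the ledge is moved, lifted or carried by more than 30 mm (distance of any of belan, katori, chimta, tumbler, casserole, jar from where it was at the start of the episode above 0.03 m).
It also fails if it takes over 38 s, if anything falls off the work surface, if the arm or the gripper's body presses on something with over 40 N, if the wrist force passes 120 N, or if a joint passes its speed limit or range.

## Working session

There is one attempt and no reset: what is moved stays moved. The work goes in short steps, Python scripts to look and compute and a tool call to move; the robot and the scene stay as the last step left them, time stands still between calls to the robot, and variables do not carry over. Pictures are saved under pics/ and viewed, at most 10 in all, crops included, and the job is handed in when it is done.

Besides the shell and the picture viewer there is one more tool, called as name(argument=value, ...) on one line, values as JSON. step_arm: Moves the arm, as the interface text tells. Its arguments: {"type":"object","properties":{"plan":{"type":"array","items":{"type":"array","items":{"type":"number"}}},"grip_force":{"type":"number"}},"required":["plan"]}

```bash
mkdir -p pics
cat > h.py <<'E'
from cell import *
import numpy as np, cv2
def cloud(c):
    v,u=np.mgrid[0:480,0:640]
    a=(u-c["cx"])/c["fx"]; b=(v-c["cy"])/c["fy"]; x,y=a.copy(),b.copy()
    for _ in range(8):
        s=1+c["k1"]*(x*x+y*y); x,y=a/s,b/s
    z=c["range_z"]; P=np.stack([x*z,y*z,z],-1)
    W=(P-c["t"])@c["R"]; W[z==0]=np.nan
    return W
E
python3 - <<'E'
from h import *
for n in("top","scene"):
    c=read_camera(n); cv2.imwrite(f"pics/{n}0.png",c["img"][...,::-1]); np.save(f"{n}0.npy",cloud(c))
print(observe())
E
```

```text
{'time': 0.1, 'qpos': array([ 1.12799695e+00,  3.42635211e-01,  1.52486315e+00,  3.03293928e-05,
        1.27539351e+00, -1.46004915e-01]), 'qvel': array([-1.32965805e-03, -2.08642490e-03, -1.73170990e-03, -1.64412235e-03,
       -1.19793177e-05, -1.42522798e-04]), 'joint_efforts': array([ 1.48487128e-03, -4.32005918e+01, -2.44698393e+01,  7.19357212e-02,
        5.25782851e-02, -2.11548854e-05]), 'tool_pos': array([0.15336771, 0.50175097, 0.22614408]), 'tool_rot': array([-3.14031148e+00, -2.17713807e-04,  2.84478920e+00]), 'contact_force': array([ 1.18875364, -0.96916017,  0.12131185]), 'torque': array([-0.00851554, -0.00432867, -0.016234  ]), 'grip_force': 0.0, 'opening': 0.09154494664588232}
```

View pics/top0.png

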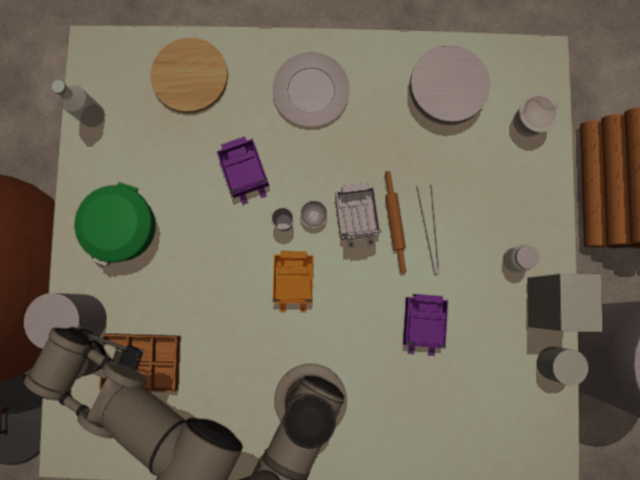

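View pics/scene0.png

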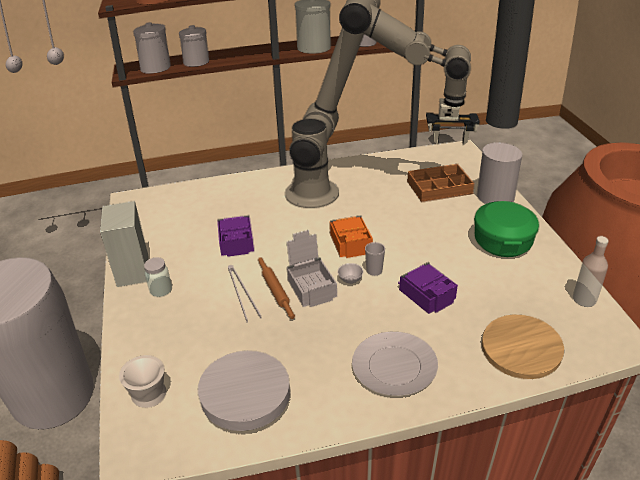

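The top view shows the steel tin at about (358,214), with the hinge side facing the robot (down). The lip is at (355,187), the belan at (396,222) and the katori at (314,215). The scene view shows the flap upright at (303,248).

Run:
```python
from h import *
W=np.load("top0.npy")
b=W[180:250,330:385].reshape(-1,3); 
for lo,hi in((.045,.062),(.064,.08),(.085,.3)):
    m=b[(b[:,2]>lo)&(b[:,2]<hi)]; 
    if len(m): print(lo,len(m),m.mean(0),m.min(0),m.max(0),cv2.minAreaRect(m[:,:2].astype(np.float32)*1000))
m=b[(b[:,2]>.03)]; r=cv2.minAreaRect(m[:,:2].astype(np.float32)*1000); print(r)
for n,s in(("top",b),("scene",np.load("scene0.npy")[225:310,280:345].reshape(-1,3))):
    for lo,hi in((.045,.062),(.066,.08),(.085,.12),(.12,.15),(.15,.2)):
        m=s[(s[:,2]>lo)&(s[:,2]<hi)]
        if len(m)>4: print(n,lo,len(m),m.mean(0).round(4),m.min(0).round(3),m.max(0).round(3),cv2.minAreaRect(m[:,:2].astype(np.float32)*1000))
import sys
c=cv2.imread("pics/top0.png"); cv2.imwrite("pics/top0c.png",cv2.resize(c[170:260,320:420],None,fx=6,fy=6,interpolation=cv2.INTER_CUBIC))
print((W[180:256:3,330:388:4,2]*1000).round())
print(W[214,358])
```

```text
0.045 192 [ 0.55323256 -0.12324988  0.05514026] [ 0.47516146 -0.19172818  0.0460025 ] [ 0.62766108 -0.05813349  0.06189805] ((551.841552734375, -125.90713500976562), (141.16490173339844, 117.01103210449219), 8.455150604248047)
0.064 190 [ 0.61193639 -0.11653854  0.07097677] [ 0.48277263 -0.18462069  0.06409054] [ 0.63408338 -0.07379619  0.07992726] ((559.8974609375, -125.5465087890625), (145.77999877929688, 108.6063461303711), 5.287661552429199)
0.085 174 [ 0.47644144 -0.13618522  0.14559547] [ 0.46342553 -0.18604848  0.08506979] [ 0.62142722 -0.08720728  0.17936063] ((532.495361328125, -115.42086029052734), (152.8756103515625, 96.7607192993164), 21.77763557434082)
((550.3329467773438, -126.13140869140625), (163.9471893310547, 117.01103210449219), 8.45514965057373)
top 0.045 192 [ 0.5532 -0.1232  0.0551] [ 0.475 -0.192  0.046] [ 0.628 -0.058  0.062] ((551.841552734375, -125.90713500976562), (141.16490173339844, 117.01103210449219), 8.455150604248047)
top 0.066 171 [ 0.6162 -0.1166  0.0716] [ 0.483 -0.166  0.066] [ 0.634 -0.078  0.08 ] ((559.195068359375, -117.69762420654297), (145.58
[... 2970 characters left out ...]
79. 157.  -1.
   nan]
 [  5.  -8.  -5.  62.  63. 152. 158. 138. 140. 138. 137. 143. 136.  -9.
   -2.]
 [  1.  -1.   1.  57.  63. 134. 139.  19.   5.  -6.   3.   1.  -7.  -5.
    0.]
 [ -1.  -5.  -2.   4.   2.   7.  -3.   2.  -4.   1.   4.   0.  -1.  -7.
   -4.]
 [ -1.  -4.   0.  -2.  -1.   6.  -5.  -1.   2.  -1.   3. -10.  -1.  -2.
   -0.]
 [  2.  -3.  -2.   7.  -4.   3.   7.  -2.   5.   3.   6.  -4.  -4.   5.
    4.]
 [ -7.   2.  -0.  -0.   1.   1.  -6.  -4.  -3.  -6.   6.  -8.  -3.  10.
    0.]
 [ -4.   1.  -7.  -4. -10.  -3.   2.  -7.   3.   4.  -4.  -6.  -3.   5.
   -4.]
 [  3.  -4.   2.   1.  -0.  -2.  -5.  -7.  -1.  10.  -1.   7.   1.  -4.
   -4.]]
[ 0.55109167 -0.12991428  0.01151614]
```

View pics/top0c.png

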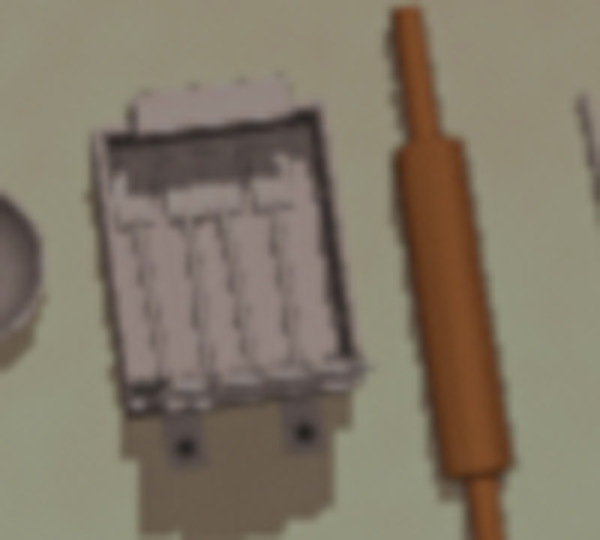

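The tin is at about (0.552, -0.126) with yaw 0.148 rad. I'll shut the gripper and move it behind the upright flap.

step_arm(plan=[[1,-0.05,-0.03,0,0],[1,-0.1,-0.07,0,-0.1],[1,-0.15,-0.1,0,-0.2],[1,-0.2,-0.135,0,-0.3],[1,-0.25,-0.17,0,-0.4],[1,-0.324,-0.217,0,-0.445],[1,-0.345,-0.265,0,-0.445],[1,-0.365,-0.315,0,-0.445],[1,-0.385,-0.365,0,-0.445],[1,-0.405,-0.415,0,-0.445],[1,-0.425,-0.465,0,-0.445],[1,-0.44,-0.5,0,-0.445],[1,-0.454,-0.536,0,-0.445],[1,-0.454,-0.536,0,-0.445],[1,-0.454,-0.536,0,-0.445],[1,-0.454,-0.536,0,-0.445]], grip_force=10)

```text
time: 2.1
tool_pos: [0.4308, -0.1422, 0.2267]
tool_rot: [3.141, -0.0, -2.992]
contact_force: [0.5, 0.5, 0.2]
opening: 0.0002
grip_force: 0.0
```

```bash
cat > t.py <<'E'
from h import *
s=observe(); a=.148; R=np.array([[np.cos(a),np.sin(a)],[-np.sin(a),np.cos(a)]])
p=s["tool_pos"]; uv=R@(p[:2]-np.array([.4907,-.1351]))
print("t",s["time"],"u,v,w mm",(uv*1000).round(1),round((p[2]-.06)*1000,1),"rot",s["tool_rot"].round(3),"F tin",(R@s["contact_force"][:2]).round(2),s["contact_force"][2].round(2),"open",s["opening"])
E
cat > look.py <<'E'
from t import *
import sys
W=cloud(c:=read_camera("scene")); cv2.imwrite(f"pics/{sys.argv[1]}.png",cv2.resize(c["img"][190:330,230:400,::-1],None,fx=4,fy=4,interpolation=cv2.INTER_CUBIC))
q=W[200:320,260:360].reshape(-1,3); q=q[~np.isnan(q[:,0])]
U=(q[:,:2]-np.array([.4907,-.1351]))@R.T*1000; w=(q[:,2]-.06)*1000
E
python3 - <<'E'
import sys; sys.argv=["","s1"]
from look import *
import cell; print(getattr(cell,"grasp_offset",None))
m=(abs(U[:,1])<50)&(w>5)&(w<130)&(U[:,0]>-40)&(U[:,0]<30)
for a_ in range(5,130,12):
    k=m&(w>a_)&(w<a_+12)
    if k.any(): print(a_,k.sum(),np.median(U[k],0).round(1),U[k,1].min().round(),U[k,1].max().round())
E
```

```text
t 2.1 u,v,w mm [-60.3   1.8] 166.7 rot [ 3.141 -0.    -2.992] F tin [0.54 0.4 ] 0.16 open 0.00015260473711814
0.0188
5 89 [ 2.2 -3.2] -49.0 50.0
17 100 [ 1.1 -0.2] -49.0 46.0
29 94 [-1.3 -5. ] -49.0 48.0
41 89 [-2.  -2.7] -49.0 46.0
53 100 [-3.8 -7.8] -50.0 48.0
65 99 [-4.8  1.7] -50.0 48.0
77 100 [-7.3 -5.7] -49.0 45.0
89 73 [-9.4 -3.9] -49.0 45.0
101 62 [-10.6  -1.7] -28.0 24.0
113 16 [-9.9 -2.2] -29.0 24.0
```

View pics/s1.png

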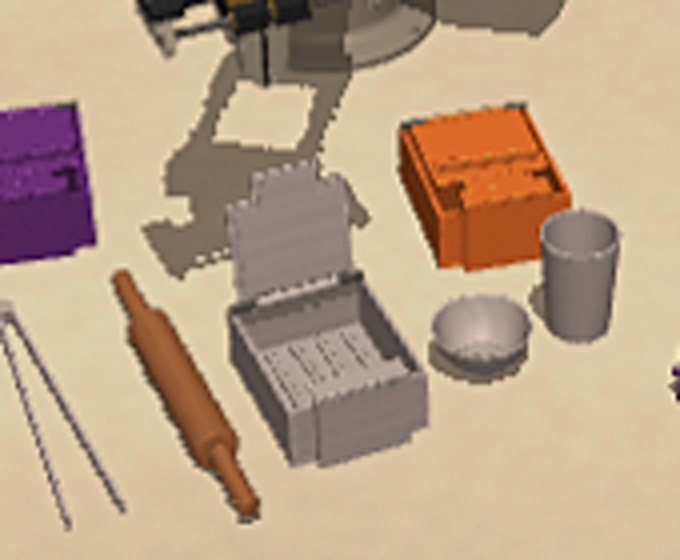

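The flap leans towards the robot at about 1.70 rad, with the slide near 0. In the picture the flap is at (290,230) and the fingers are behind it. Next I descend and push it over in an arc.

step_arm(plan=[[1,0,-0.002,0.05,0],[1,0,-0.002,0.097,0],[1,0,-0.002,0.097,0],[1,-0.012,-0.002,0.097,0],[1,-0.024,-0.002,0.098,0],[1,-0.032,-0.002,0.1,0],[1,-0.04,-0.002,0.102,0],[1,-0.048,-0.002,0.104,0],[1,-0.056,-0.002,0.107,0],[1,-0.064,-0.002,0.109,0],[1,-0.072,-0.002,0.112,0],[1,-0.08,-0.002,0.115,0],[1,-0.087,-0.002,0.118,0],[1,-0.087,-0.002,0.118,0]])

```text
time: 3.9
tool_pos: [0.5177, -0.1323, 0.1083]
tool_rot: [3.141, 0.0, -2.993]
contact_force: [-1.1, 0.0, -0.3]
opening: 0.0003
grip_force: 0.0
```

Run:
```python
import sys; sys.argv=["","s2"]
from look import *
```

```text
t 3.9 u,v,w mm [27.1 -1.2] 48.3 rot [ 3.141  0.    -2.993] F tin [-1.07  0.2 ] -0.33 open 0.0002731399203878684
```

View pics/s2.png

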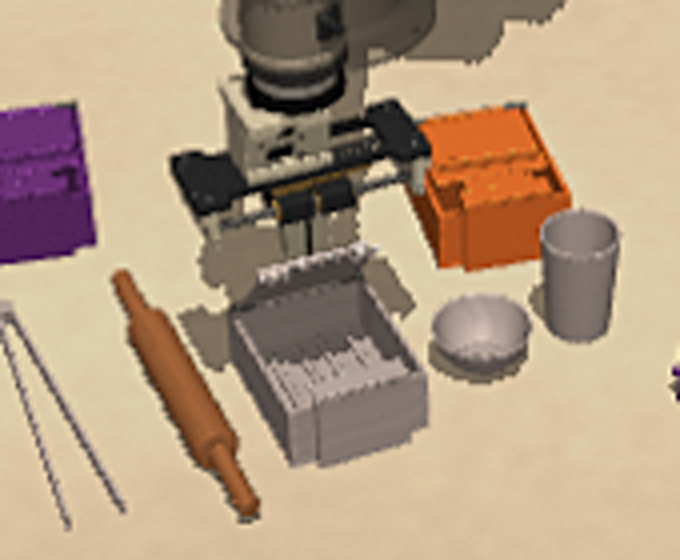

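The flap is folding well, with the fingers at (305,235) and the flap edge at (315,265). I continue the arc until it is nearly flat.

step_arm(plan=[[1,-0.006,0,0.005,0],[1,-0.011,0,0.01,0],[1,-0.015,0,0.015,0],[1,-0.018,0,0.02,0],[1,-0.02,0,0.025,0],[1,-0.022,0,0.03,0],[1,-0.023,0,0.034,0],[1,-0.024,0,0.038,0],[1,-0.024,0,0.041,0],[1,-0.024,0,0.043,0],[1,-0.024,0,0.043,0]])

```text
time: 5.32
tool_pos: [0.5412, -0.1289, 0.0657]
tool_rot: [-3.141, 0.0, -2.993]
contact_force: [0.6, 0.1, 1.0]
opening: 0.0001
grip_force: 0.5
```

Run:
```python
import sys; sys.argv=["","s3"]
from look import *
for a_ in range(-6,150,8):
    k=(abs(U[:,1])<25)&(U[:,0]>a_)&(U[:,0]<a_+8)&(w<25)
    if k.any(): print(a_,k.sum(),np.percentile(w[k],[20,50,80]).round(1))
```

```text
t 5.325 u,v,w mm [50.9 -1.3] 5.7 rot [-3.141  0.    -2.993] F tin [ 0.59 -0.02] 0.97 open 0.00010317537229308406
-6 5 [-2.1 -1.6 -0.6]
2 10 [1.3 3.1 6. ]
10 5 [0.2 1.9 6.5]
18 6 [1.1 3.4 5.5]
26 10 [-55.5   1.4   5.9]
34 12 [-53.3 -26.2   7.2]
42 21 [-52.    1.1   5.1]
50 37 [-1.8  5.6 10.7]
58 41 [ 5.4 11.7 20.2]
66 8 [-51.7   9.7  11.4]
74 39 [ 5.4 10.5 14.5]
82 37 [ 6.4 10.  16.7]
90 22 [ 6.3  8.4 10.3]
98 25 [ 7.   9.1 10. ]
106 30 [ 6.9  8.7 10.9]
114 17 [ 7.6  9.7 11.7]
122 23 [ 9.5 11.7 13.4]
130 40 [-39.3  -1.2  13.8]
138 224 [-47.5 -21.8   3.8]
146 82 [-57.8 -29.   -1.7]
```

View pics/s3.png

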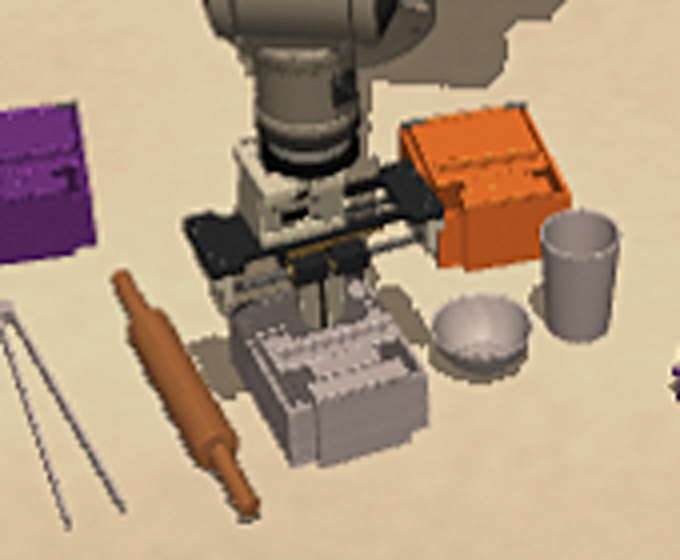

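The flap is almost flat, at about 0.05 rad, and the tongue is just short of the lip, around (330,360). I press down in small steps.

step_arm(plan=[[1,0,0,0.002,0],[1,0,0,0.0035,0],[1,0,0,0.0035,0],[1,0,0,0.0035,0]])

```text
time: 5.88
tool_pos: [0.5414, -0.1289, 0.0626]
tool_rot: [-3.141, 0.001, -2.993]
contact_force: [1.1, 0.4, 5.6]
opening: 0.0009
grip_force: 2.7
```

step_arm(plan=[[1,0,0,0.001,0],[1,0,0,0.001,0],[1,0,0,0.001,0]])

```text
time: 6.25
tool_pos: [0.5415, -0.129, 0.0624]
tool_rot: [-3.141, 0.001, -2.993]
contact_force: [-1.1, 1.2, 11.9]
opening: 0.0003
grip_force: 5.6
```

The flap is flat at z = 62.5 mm with about 12 N down. I ease off slightly and slide forward.

step_arm(plan=[[1,0,0,-0.0005,0],[1,-0.003,0,-0.0005,0],[1,-0.006,0,-0.0005,0],[1,-0.009,0,-0.0005,0],[1,-0.012,0,-0.0005,0],[1,-0.014,0,-0.0005,0],[1,-0.016,0,-0.0005,0],[1,-0.018,0,-0.0005,0],[1,-0.018,0,-0.0005,0]])

```text
time: 7.38
tool_pos: [0.5583, -0.1264, 0.0624]
tool_rot: [-3.141, -0.001, -2.993]
contact_force: [-3.5, -0.4, 10.7]
opening: 0.0002
grip_force: 5.1
```

```bash
python3 t.py
```

```text
t 7.375 u,v,w mm [68.1 -1.3] 2.4 rot [-3.141e+00 -1.000e-03 -2.993e+00] F tin [-3.49  0.1 ] 10.68 open 0.000218609566444368
```

step_arm(plan=[[1,-0.002,0,0,0],[1,-0.004,0,0,0],[1,-0.006,0,0,0],[1,-0.008,0,0,0],[1,-0.01,0,0,0],[1,-0.01,0,0,0]])

```text
time: 8.12
tool_pos: [0.5665, -0.1251, 0.0622]
tool_rot: [3.141, -0.005, -2.993]
contact_force: [-8.6, -1.1, 12.9]
opening: 0.0001
grip_force: 6.3
```

```bash
python3 t.py
```

```text
t 8.125 u,v,w mm [76.5 -1.3] 2.2 rot [ 3.141 -0.005 -2.993] F tin [-8.69  0.15] 12.9 open 0.00010453773445188427
```

step_arm(plan=[[1,-0.002,0,-0.0005,0],[1,-0.004,0,-0.0005,0],[1,-0.006,0,-0.0005,0],[1,-0.006,0,-0.0005,0]])

```text
time: 8.62
tool_pos: [0.573, -0.1241, 0.0623]
tool_rot: [3.141, -0.004, -2.993]
contact_force: [-5.7, -0.7, 9.3]
opening: 0.0008
grip_force: 4.3
```

step_arm(plan=[[1,-0.0015,0,0,0],[1,-0.0015,0,0,0],[1,-0.0015,0,0,0]])

```text
time: 9.0
tool_pos: [0.5732, -0.1241, 0.0622]
tool_rot: [3.141, -0.006, -2.993]
contact_force: [-10.3, -2.7, 11.5]
opening: 0.0008
grip_force: 6.6
```

Run:
```python
import sys; sys.argv=["","s4"]
from look import *
```

```text
t 9.0 u,v,w mm [83.2 -1.2] 2.2 rot [ 3.141 -0.006 -2.993] F tin [-10.56  -1.19] 11.47 open 0.0008274748261725732
```

View pics/s4.png

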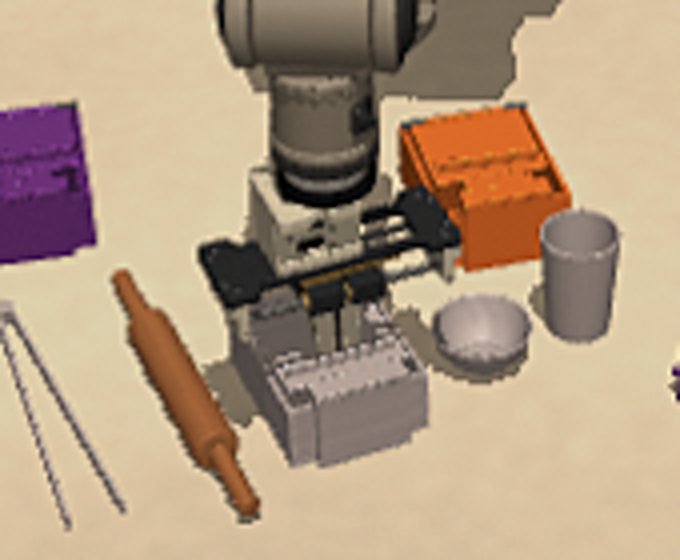

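The rib is now up against the lip, around (350,355), and the flap has gone under. One more small push will tell whether it is at the stop.

step_arm(plan=[[1,-0.001,0,0,0],[1,-0.0015,0,0,0],[1,-0.0015,0,0,0]])

```text
time: 9.43
tool_pos: [0.5732, -0.124, 0.062]
tool_rot: [3.14, -0.009, -2.993]
contact_force: [-14.5, -3.0, 13.6]
opening: 0.0003
grip_force: 8.8
```

It's at the stop. I release by unloading both axes together, then lift straight up.

step_arm(plan=[[1,0.001,0,-0.001,0],[1,0.002,0,-0.002,0],[1,0.003,0,-0.005,0],[1,0.005,0,-0.015,0],[1,0.01,0,-0.04,0],[1,0.03,0,-0.09,0],[1,0.08,0,-0.13,0],[1,0.14,0,-0.13,0],[1,0.14,0,-0.13,0],[1,0.14,0,-0.13,0],[1,0.14,0,-0.13,0]])

```text
time: 10.8
tool_pos: [0.4404, -0.1442, 0.1924]
tool_rot: [-3.141, 0.001, -2.993]
contact_force: [-0.2, 1.3, -0.2]
opening: 0.0006
grip_force: 0.0
```

Run:
```python
import sys; sys.argv=["","s5"]
from look import *
for a_ in range(-6,150,6):
    k=(abs(U[:,1])<24)&(U[:,0]>a_)&(U[:,0]<a_+6)&(w<30)&(w>-15)
    if k.any(): print(a_,k.sum(),np.percentile(w[k],[20,50,80]).round(1))
```

```text
t 10.8 u,v,w mm [-51.1  -1.6] 132.4 rot [-3.141e+00  1.000e-03 -2.993e+00] F tin [0.01 1.34] -0.17 open 0.0006034854744325733
-6 21 [-9.1 -5.9 -4.9]
0 10 [-3.6  0.4  2.6]
6 2 [-0.2  1.4  3. ]
12 5 [-2.4 -1.5  2.7]
18 16 [1.7 4.5 7.2]
24 15 [1.6 3.8 6.8]
30 20 [2.5 4.5 6.5]
36 20 [0.7 3.7 5.7]
42 18 [1.9 4.4 5.6]
48 14 [1.9 3.1 6.6]
54 17 [3.1 6.  6.9]
60 15 [2.7 4.3 8.7]
66 21 [4.  6.5 7.8]
72 20 [3.6 4.9 7.6]
78 8 [5.8 7.1 8. ]
84 6 [ 8.9  9.9 10.6]
90 12 [ 8.8 11.7 13.1]
96 28 [ 6.9 10.1 16.7]
102 36 [ 7.3  9.9 16.2]
108 17 [ 4.6  6.7 10.2]
114 13 [ 7.3  9.7 10.6]
120 11 [ 9.2 10.6 13. ]
126 20 [ 9.4 11.6 14.5]
132 29 [ 5.9 11.8 13.9]
138 65 [-8.7  0.8 10.3]
144 38 [-7.5  3.8 12.1]
```

View pics/s5.png

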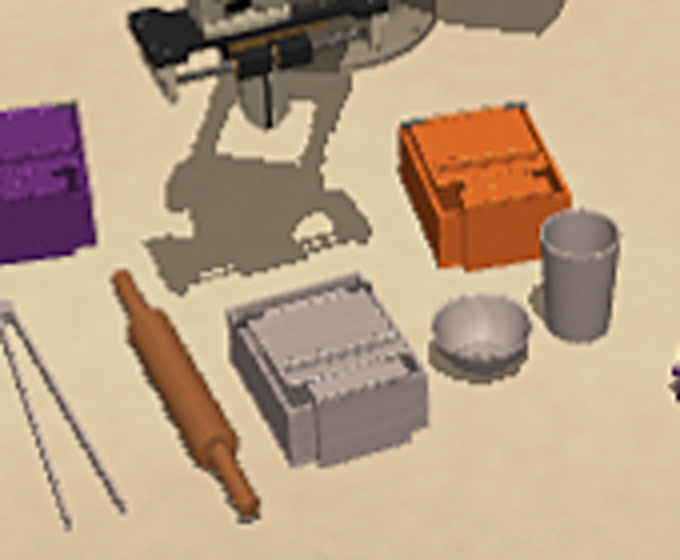

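The flap stays shut by itself at about 0.04 rad, its tongue under the lip around (350,365) and the rib at 93 mm. The robot is clear and the other things are where they were.

```bash
python3 -c "
from cell import *
print(hand_in())"
```

```text
the job is handed in; nothing more can be done
None
```

I folded the spoon tin's flap down and slid it home under the lip. It stayed shut after release in the last camera view, at about 0.04 rad, and I have handed the job in; the hand-in returned no verdict.

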